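# Dose grinding balls into a clamped milling jar

### The arm

A 6-joint arm with a two-finger parallel gripper is mounted at the origin on the work surface. World frame = base frame: x ahead of the robot, y to its left, z up, the work surface at z = 0. Lengths are in m, angles in degrees, forces in N, time in s.
With the tool pointing down it reaches from about 0.3 to 0.85 m from the base axis. Payload 5.4 kg.
Tool frame: the origin (TCP) lies between the finger pads; the fingertips stand 25 mm ahead of it and the grasp point (between the pads) lies 6 mm ahead of it (finger_overhang is the distance from the TCP to the fingertips, in m); z points along the fingers, y is the direction in which the jaws open and shut (so a half turn about z gives the same grasp; the last joint's range is limited). The gripper opens to 85 mm and grips with 20 to 120 N. Pads are 22 mm wide; open, the fingers measure 114 mm over their backs; the gripper's body (76 mm by 85 mm) begins 54 mm behind the grasp point. The pads swing forward as they close: fully open they stand 13 mm farther back than shut.
Start: joints at [-75.464, 9.076, 91.501, -0, 79.423, -12.038], TCP at [0.257, -0.514, 0.256] pointing down, gripper open.
Joint ranges: [-166.64, 166.64], [-54.1, 131.32], [10.49, 154.53], [-73.88, 253.88], [9.74, 151.15], [-171.62, 171.62]. Speed limits (degrees/s): [147.25, 147.25, 180, 180, 180, 180].

### API

Orientations are given as [roll, pitch, yaw] about the fixed x, y, z axes, in that order (R = Rz(yaw) Ry(pitch) Rx(roll)).
In Python, from cell import * gives the robot as it stands.
- The arm moves only by the tool move_arm, never from a script. Its argument "steps" is a list of rows, each an object of numbers: "dx", "dy", "dz": the shift along the tool's x, y, z in m; "spin": the turn about the tool's z in rad. In form: [{"dx": .., "dy": .., "dz": .., "spin": ..}, ...]. A call has 1 to 12 rows; each row is the pose to reach, as a shift and turn from the pose commanded when the call began, along the tool's axes at that moment; what a row does not reach only later rows make up. A row lasts 1/10 s, in which the tool goes at most 50 mm and 8.59 degrees, less where a joint would pass 70% of its speed; a pose out of reach is approached as far as the arm can. A call with a gripper value outside its range is refused whole. "gripper" is the opening, from 0 (shut) to 1 (fully open), set as the call begins (left out, the last holds). The fingers move at their own pace and stop on an object; the grip force is fixed at half the most. Time passes only in rows, so rows that repeat a pose let the fingers close. It gives the time, the measured TCP pose, the force and the opening at its end, in the units of the state.
- observe(): the state, without advancing time (a new reading comes with each control period).
- snapshot(name): name is "scene" or "top"; returns (picture, depth): 384x512x3 uint8, red, green, blue; 384x512 float32, m along the optical axis (not along the pixel's ray), 0 where there is no reading.
- camera_params(name): a dict with "K" (3x3 intrinsics, pixels), "rvec" (rotation vector, rad) and "tvec" (3), from world to camera coordinates, as OpenCV has them. Camera axes: x right, y down, z forward; pixel columns grow to the right and rows downward; lengths in m; the calibration is good to about 2 mm. A picture is of the moment at which its call begins. camera_params takes no time and is no camera call.
- job_done(): hands the job in, once; it reports no verdict.
The state is a dict: "time": time; "joint_pos": joint angles; "qvel": joint speeds; "tau": joint torques, N m; "ee_pos": TCP position; "ee_rot": TCP orientation; "force": force on the tool from outside, world axes, zero at the start; "torque": the same for the moment, N m; "width": opening from 0.0 (shut) to 1.0 (fully open).
Only numpy, scipy, OpenCV 4.12 (cv2) and the standard library are available. Lean on these libraries where they do the work, as an engineer would, in place of code of your own. Each camera call takes 0.05 s, during which the arm holds its last target. There are 200 camera calls.

### The job

Put the empty steel grinding jar into the dock of the ball dispenser, upright and right back under the chute, and flip the red clamp lever all the way over until it snaps and holds the jar. Only then slide the hopper's shutter open by its red paddle so that all six balls run into the jar, and push the shutter fully closed again. Leave the jar clamped in the dock and do not shift or knock over the bottles and the flask.

Things in the scene. Friction and masses are not known exactly. Their poses are not given: they have to be found in the camera images.
- jar_center (a point): centre (half-way up) of the loose grinding jar: open plain steel cylinder, outer diameter 64, height 58, wall 4, floor 5; 0.28 to 0.46 kg; z up. It starts upright and empty on the bench, swapped at random with two bottles of the same girth. (Sizes in mm.)
- dock_seat (a point): point on the dispenser's white base plate (8 above the bench) where the middle of the seated jar's underside belongs. Its axes are the station frame used below: z up, hopper and chute towards -y, clamp towards +x, open entry side towards +y; the fixed station is turned up to 0.25 rad either way about the vertical. Base plate: x -65 to 125, y -182 to 102. (Sizes in mm.)
- dock_stop (a point): middle of the back stop's front face, station y = -33: the jar is right back when it touches this. Sides of the dock: fixed rail, inner face x = -33; rubber clamp jaw, inner face x = +45 when open (14 of play for the jar), y -35 to 35. Stop, rail and jaw reach at most 30 above the bench. (Sizes in mm.)
- chute_lip (a point): middle of the chute's end, station y = -14; underside 71 above the bench (the seated jar's rim is at 66), so the jar cannot be lowered straight into place: set it down in the entry at y = +30 or more and slide or push it to -y under the lip. Chute 48 wide, rises to -y at slope 0.28, side walls 11 high (top 94 above the bench at y = -43). (Sizes in mm.)
- hopper_top (a point): centre of the clear hopper's open top, 207 above the bench, at station y = -130; the hopper spans at most x -38 to 38, y -180 to -80 and stands on four thin legs. (Sizes in mm.)
- clamp_lever (a joint): red clamp lever's angle about its vertical pivot, rad: 0 open (lever points to station +x, as at the start), 1.6 fully clamped (points to station +y); it turns anticlockwise seen from above. Over-centre spring: it resists by about 3 N at the knob at first, less and less up to 0.8, then snaps on to the clamped end by itself; the spring then holds it there. It drives the jaw, which pushes the jar to -x against the rail. (Sizes in mm.)
- lever_pivot (a point): pivot of the clamp lever, at station x = 90, y = 0, 36 above the bench; steel hub of radius 14, on a grey housing (x 62 to 118, y -45 to 25, 24 above the bench). (Sizes in mm.)
- lever_knob (a point): middle of the upright red knob at the lever's end, 58 from the pivot; knob diameter 18, from 28 to 64 above the bench; the bar that carries it is 12 wide, 30 to 42 above the bench. Push the knob or bar sideways. (Sizes in mm.)
- shutter (a joint): opening of the hopper's shutter, m: 0 closed (as at the start), 0.062 fully open; it slides horizontally towards station -y and stays where it is left; about 2 N of friction. All balls are free to fall from about 0.055 on.
- paddle (a point): centre of the shutter's upright red paddle: a plate 44 (x) by 6 (y) by 49 high, from 136 to 185 above the bench, centre at station x = 0, y = -245 when shut. A flat bar 16 wide, top 140 above the bench, joins it to the shutter. Pushed towards -y on its hopper-side face it opens the shutter, pushed towards +y on its outer face it closes it. (Sizes in mm.)
- ball0_center (a point): centre of a brass-coloured grinding ball, diameter 16, 17 g; the six balls start in the hopper on the shutter. (Sizes in mm.)
- ball1_center (a point): centre of a brass-coloured grinding ball, diameter 16, 17 g; the six balls start in the hopper on the shutter. (Sizes in mm.)
- ball2_center (a point): centre of a brass-coloured grinding ball, diameter 16, 17 g; the six balls start in the hopper on the shutter. (Sizes in mm.)
- ball3_center (a point): centre of a brass-coloured grinding ball, diameter 16, 17 g; the six balls start in the hopper on the shutter. (Sizes in mm.)
- ball4_center (a point): centre of a brass-coloured grinding ball, diameter 16, 17 g; the six balls start in the hopper on the shutter. (Sizes in mm.)
- ball5_center (a point): centre of a brass-coloured grinding ball, diameter 16, 17 g; the six balls start in the hopper on the shutter. (Sizes in mm.)
- amber_bottle: bystander: loose amber bottle with blue cap, diameter 58, height 115; origin at the centre of its underside. (Sizes in mm.)
- clear_bottle: bystander: loose clear bottle with blue cap, diameter 60, height 120; origin at the centre of its underside. (Sizes in mm.)
- tall_bottle: bystander: loose tall white bottle with red cap, diameter 56, height 180, beside the shutter's path; origin at the centre of its underside. (Sizes in mm.)
- flask: bystander: loose small conical glass flask, foot diameter 50, height 85, near the lever; origin at the centre of its underside. (Sizes in mm.)
Mind the look-alikes: they are no part of the job. Leave any blue or pink look-alike of the part that bears jar_center alone.

How it is judged:
By the outcome, as a careful person would: the job done as asked, in the order asked, and still so for the second after the job is handed in, with the robot touching nothing.
It also fails if it takes over 62 s, if anything falls off the work surface, if the arm or the gripper's body presses on something with over 40 N, if the wrist force passes 120 N, or if a joint passes its speed limit or range.

## Working session

There is one attempt and no reset: what is moved stays moved. The work goes in short steps, Python scripts to look and compute and a tool call to move; the robot and the scene stay as the last step left them, time stands still between calls to the robot, and variables do not carry over. Pictures are saved under pics/ and viewed, about 8 in all and at most 12, crops included, and the job is handed in when it is done.

Besides the shell and the picture viewer there is one more tool, called after "Emit:" in YAML: its name, and indented under it one key for each argument. move_arm: Moves the arm, as the interface text tells. Its arguments: {"type":"object","properties":{"steps":{"type":"array","items":{"type":"object","properties":{"dx":{"type":"number"},"dy":{"type":"number"},"dz":{"type":"number"},"spin":{"type":"number"}}}},"gripper":{"type":"number"}},"required":["steps"]}

```bash
mkdir -p pics; ls; cat > h.py <<'E'
from cell import *
import numpy as np, cv2
def cam(n):
    c=camera_params(n); R,_=cv2.Rodrigues(np.array(c["rvec"],float)); return np.array(c["K"]),R,np.array(c["tvec"]).ravel()
def cloud(n,depth):
    K,R,t=cam(n); v,u=np.mgrid[0:384,0:512]
    p=np.stack([(u-K[0,2])/K[0,0]*depth,(v-K[1,2])/K[1,1]*depth,depth],-1)
    return (p-t)@R
def proj(n,P):
    K,R,t=cam(n); q=(R@np.asarray(P)+t); q=K@q; return q[:2]/q[2]
E
python3 - <<'E'
from h import *
o=observe(); print(o)
for n in("top","scene"):
    im,d=snapshot(n); np.savez(f"{n}.npz",im=im,d=d); 
    K,R,t=cam(n); print(n,K.tolist(),(-R.T@t).round(3),R.round(3).tolist())
    cv2.imwrite(f"pics/{n}.png",cv2.resize(im[:,:,::-1],(800,600),interpolation=cv2.INTER_CUBIC))
E
```

```text
pics
{'time': 0.0, 'joint_pos': array([-7.54629720e+01,  9.11338104e+00,  9.15716907e+01,  8.83632907e-04,
        7.94237383e+01, -1.20370943e+01]), 'qvel': array([-0.01317707,  0.14291322,  0.02212689,  0.01388799, -0.02030724,
       -0.01907064]), 'tau': array([ 5.71527653e-04, -3.95997119e+01, -3.31426513e+01, -1.35777841e-04,
        8.31792306e-03, -1.19147657e-06]), 'ee_pos': array([ 0.25707924, -0.51371263,  0.25531391]), 'ee_rot': array([-1.79893764e+02, -2.35409722e-02,  2.65739375e+01]), 'force': array([-0.26688765, -0.12930621,  0.78981157]), 'torque': array([ 0.0411241 , -0.00826275, -0.01021077]), 'width': 1.0017431366525105}
top [[371.0592798024775, 0.0, 253.58386156453503], [0.0, 371.0592798024775, 191.08306464021976], [0.0, 0.0, 1.0]] [0.423 0.104 1.027] [[0.012, -1.0, 0.028], [-0.983, -0.017, -0.184], [0.185, -0.026, -0.982]]
scene [[433.33774512095226, 0.0, 250.13504809885038], [0.0, 433.33774512095226, 195.42805903625194], [0.0, 0.0, 1.0]] [ 1.311 -0.599  0.831] [[0.687, 0.727, -0.015], [0.406, -0.4, -0.822], [-0.603, 0.558, -0.57]]
```

View pics/top.png

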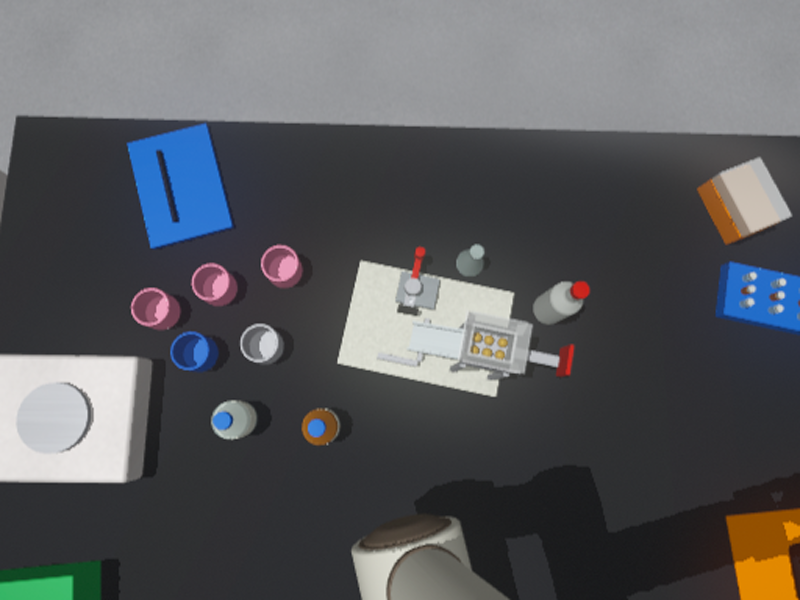

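View pics/scene.png

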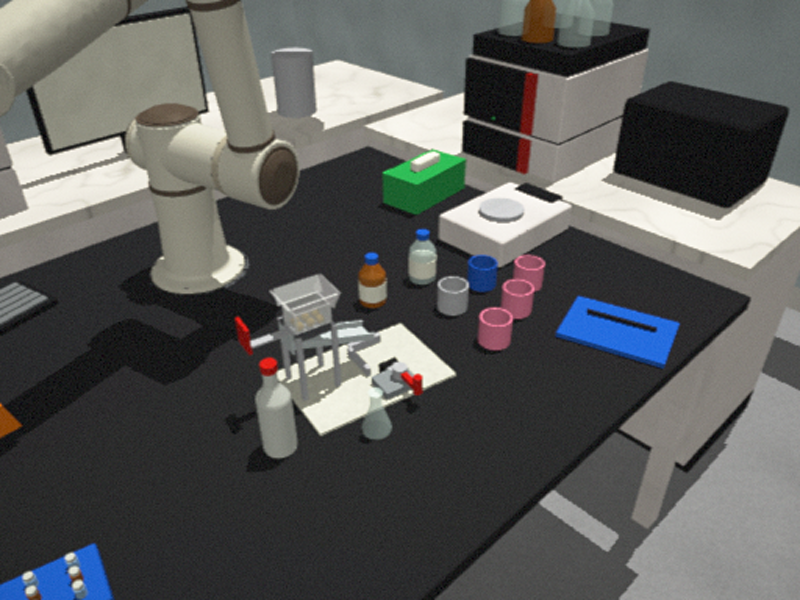

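The top view (800x600) shows these candidates:
- grey/steel cup at (262,343), the plain steel one that fits the description
- blue cup at (194,351)
- pink cups at (155,308), (214,284) and (281,265)

I'll measure now and confirm the jar in a crop.

```bash
python3 - <<'E'
from h import *
z=np.load("top.npz"); im=z["im"]; d=z["d"]; P=cloud("top",d)
x,y,zz=P[...,0],P[...,1],P[...,2]
hsv=cv2.cvtColor(im,cv2.COLOR_RGB2HSV)
u=np.arange(512)[None]*800/512; v=np.arange(384)[:,None]*600/384
box=lambda a,b,c,e:(u>a)&(u<b)&(v>c)&(v<e)
# jar
m=box(235,290,318,368)&(zz>.03)&(d>0)
q=P[m]; print("jar top z",np.percentile(q[:,2],[50,90,99]))
rim=q[q[:,2]>.05]; c,r=cv2.minEnclosingCircle(rim[:,:2].astype(np.float32)); print("rim",c,r,len(rim))
A=np.c_[2*rim[:,:2],np.ones(len(rim))]; s=np.linalg.lstsq(A,(rim[:,:2]**2).sum(1),rcond=None)[0]; print("lsq",s[:2],np.sqrt(s[2]+s[:2]@s[:2]))
# plate
m=box(330,530,250,410)&(zz>.002)&(zz<.016)&(hsv[...,2]>120)&(hsv[...,1]<60)&(d>0)
rc=cv2.minAreaRect(P[m][:,:2].astype(np.float32)); print("plate",rc,np.median(zz[m]),m.sum()); print(cv2.boxPoints(rc))
# hopper/paddle/knob
red=((hsv[...,0]<8)|(hsv[...,0]>172))&(hsv[...,1]>150)&(hsv[...,2]>80)&(d>0)
for n,b in dict(lever=(405,430,240,282),paddle=(552,582,338,382),cap=(565,595,278,302)).items():
    q=P[red&box(*b)]; print(n,len(q),np.median(q,0).round(4),q.min(0).round(4),q.max(0).round(4))
    if n!="cap":
        t=q[q[:,2]>q[:,2].max()-.012]; print("  top",t.mean(0).round(4),t.min(0).round(4),t.max(0).round(4))
q=P[box(450,540,300,380)&(zz>.19)&(d>0)]; print("hop",len(q),q.min(0),q.max(0), cv2.minAreaRect(q[:,:2].astype(np.float32)))
for n,b in dict(amber=(295,345,400,450),clear=(205,262,395,442),tall=(530,595,275,330),flask=(450,490,240,280)).items():
    q=P[box(*b)&(zz>.02)&(d>0)]; print(n,len(q),np.median(q,0).round(3),q.min(0).round(3),q.max(0).round(3))
cr=im[185:260,110:210]; cv2.imwrite("pics/crop.png",cv2.resize(cr[:,:,::-1],None,fx=5,fy=5,interpolation=cv2.INTER_CUBIC))
E
```

```text
jar top z [0.05441407 0.05794445 0.0598968 ]
rim (0.5262181162834167, 0.3070967495441437) 0.0321308933198452 125
lsq [0.5257535  0.30684784] 0.029665025149417993
plate ((0.5876827239990234, 0.018461689352989197), (0.284952849149704, 0.23943908512592316), 78.89446258544922) 0.006526415278911984 4479
[[ 0.4427617  -0.09828673]
 [ 0.67771703 -0.14440672]
 [ 0.7326038   0.13521011]
 [ 0.49764842  0.1813301 ]]
lever 92 [0.6778 0.0419 0.0428] [ 0.6469  0.0276 -0.0048] [0.7137 0.05   0.0657]
  top [0.6856 0.0398 0.0623] [0.6778 0.0323 0.057 ] [0.6925 0.046  0.0657]
paddle 159 [ 0.494  -0.171   0.1724] [ 0.4727 -0.2387 -0.0017] [ 0.5384 -0.1655  0.1875]
  top [ 0.4941 -0.1719  0.1824] [ 0.4741 -0.1782  0.1757] [ 0.5156 -0.1656  0.1875]
cap 108 [ 0.601  -0.1952  0.1785] [ 0.5888 -0.2711 -0.0037] [ 0.6542 -0.1832  0.1816]
hop 672 [ 0.47204123 -0.11330179  0.19013101] [ 0.5610935  -0.00594208  0.20832846] ((0.5164967179298401, -0.059779636561870575), (0.0969436764717102, 0.07507113367319107), 78.76969146728516)
amber 446 [0.392 0.196 0.082] [0.364 0.172 0.023] [0.418 0.228 0.118]
clear 551 [0.4   0.334 0.084] [0.371 0.314 0.02 ] [0.429 0.372 0.122]
tall 632 [ 0.593 -0.185  0.117] [ 0.537 -0.219  0.021] [ 0.625 -0.112  0.208]
flask 203 [ 0.677 -0.051  0.047] [ 0.662 -0.074  0.02 ] [ 0.7   -0.035  0.087]
```

View pics/crop.png

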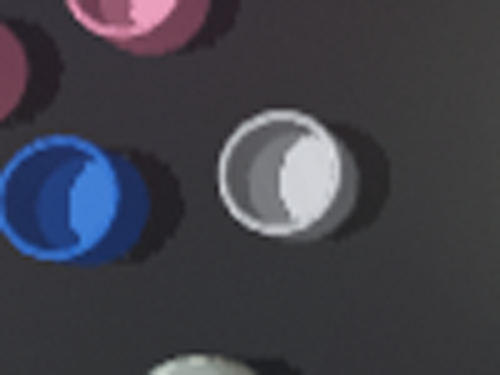

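The crop shows the plain steel jar at crop (280,172), well apart from the blue one at (60,200). It measures radius about 32 mm and rim height 58 mm, which matches the spec. Hopper, paddle, knob and plate corner all agree on a seat of (0.5415, 0.0682) and a station yaw of -0.196. First move: halfway over, with the jaws turned along station x (tool yaw 78.8°).

Emit:
move_arm:
  steps:
    - {"dx": 0.304,"dy": -0.307,"dz": 0,"spin": -0.911}
    - {"dx": 0.304,"dy": -0.307,"dz": 0,"spin": -0.911}
    - {"dx": 0.304,"dy": -0.307,"dz": 0,"spin": -0.911}
    - {"dx": 0.304,"dy": -0.307,"dz": 0,"spin": -0.911}
    - {"dx": 0.304,"dy": -0.307,"dz": 0,"spin": -0.911}
    - {"dx": 0.304,"dy": -0.307,"dz": 0,"spin": -0.911}
    - {"dx": 0.304,"dy": -0.307,"dz": 0,"spin": -0.911}
    - {"dx": 0.304,"dy": -0.307,"dz": 0,"spin": -0.911}
    - {"dx": 0.304,"dy": -0.307,"dz": 0,"spin": -0.911}
    - {"dx": 0.304,"dy": -0.307,"dz": 0,"spin": -0.911}
    - {"dx": 0.304,"dy": -0.307,"dz": 0,"spin": -0.911}
    - {"dx": 0.304,"dy": -0.307,"dz": 0,"spin": -0.911}
  gripper: 1

```text
time: 1.3
ee_pos: [0.3915, -0.1045, 0.2561]
ee_rot: [-180.0, 0.0, 78.7]
force: [-0.6, 0.2, 0.3]
width: 1.0
```

```bash
cat >> h.py <<'E'
SEAT=np.array([.5415,.0682]); YAW=-.196
def st(x,y): # station mm -> world xy
    c,s=np.cos(YAW),np.sin(YAW); return SEAT+np.array([c*x-s*y,s*x+c*y])/1000
def inv(p):
    c,s=np.cos(YAW),np.sin(YAW); d=(np.asarray(p)[:2]-SEAT)*1000; return np.array([c*d[0]+s*d[1],-s*d[0]+c*d[1]])
def to(xy,z,yaw=None,o=None):
    o=o or observe(); w=np.radians(o["ee_rot"][2]); e=o["ee_pos"]; d=np.array([*xy,z])-e
    sp=0 if yaw is None else -np.radians(yaw-np.degrees(w))
    print("t",round(o["time"],2),"pos",e.round(4),"st",inv(e).round(1),"rot",o["ee_rot"].round(2),"F",o["force"].round(1),"w",round(o["width"],3))
    print("  dx %.4f dy %.4f dz %.4f spin %.4f"%(np.cos(w)*d[0]+np.sin(w)*d[1],np.sin(w)*d[0]-np.cos(w)*d[1],-d[2],sp))
E
python3 -c "
from h import *
to((.5257,.3068),.13,78.77)"
```

```text
t 1.3 pos [ 0.3915 -0.1045  0.2561] st [-113.5 -198.6] rot [-1.7998e+02  2.0000e-02  7.8710e+01] F [-0.6  0.2  0.3] w 1.0
  dx 0.4296 dy 0.0511 dz 0.1261 spin -0.0011
```

Emit:
move_arm:
  steps:
    - {"dx": 0.43,"dy": 0.051,"dz": 0,"spin": 0}
    - {"dx": 0.43,"dy": 0.051,"dz": 0,"spin": 0}
    - {"dx": 0.43,"dy": 0.051,"dz": 0,"spin": 0}
    - {"dx": 0.43,"dy": 0.051,"dz": 0,"spin": 0}
    - {"dx": 0.43,"dy": 0.051,"dz": 0,"spin": 0}
    - {"dx": 0.43,"dy": 0.051,"dz": 0,"spin": 0}
    - {"dx": 0.43,"dy": 0.051,"dz": 0,"spin": 0}
    - {"dx": 0.43,"dy": 0.051,"dz": 0,"spin": 0}
    - {"dx": 0.43,"dy": 0.051,"dz": 0.03,"spin": 0}
    - {"dx": 0.43,"dy": 0.051,"dz": 0.08,"spin": 0}
    - {"dx": 0.43,"dy": 0.051,"dz": 0.126,"spin": 0}
    - {"dx": 0.43,"dy": 0.051,"dz": 0.126,"spin": 0}

```text
time: 2.5
ee_pos: [0.5211, 0.3049, 0.1221]
ee_rot: [-179.2, 0.5, 78.7]
force: [-1.2, 0.7, -0.9]
width: 1.0
```

```bash
python3 - <<'E'
from h import *
to((.5257,.3068),.051,78.77)
im,d=snapshot("scene"); u,v=proj("scene",(.5257,.3068,.058)).astype(int); print(u,v)
cv2.imwrite("pics/g1.png",cv2.resize(im[max(0,v-70):v+50,u-80:u+80,::-1],None,fx=4,fy=4,interpolation=cv2.INTER_CUBIC))
E
```

```text
t 2.5 pos [0.5211 0.3049 0.1221] st [-66.1 228.2] rot [-179.22    0.47   78.66] F [-1.2  0.7 -0.9] w 1.0
  dx 0.0027 dy 0.0041 dz 0.0711 spin -0.0020
289 181
```

View pics/g1.png

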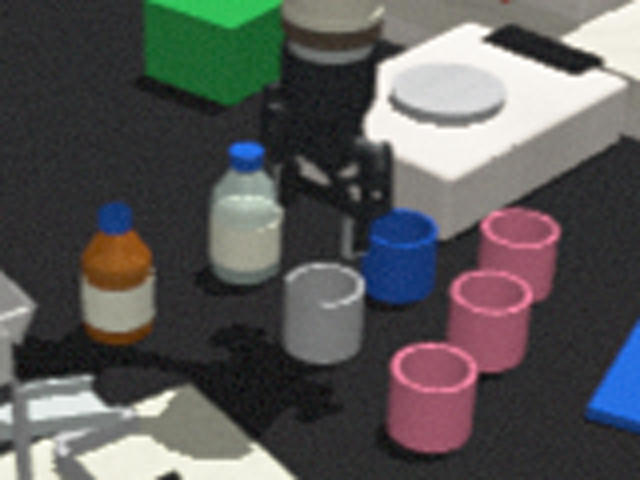

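The gripper hangs over the steel jar (crop 323,310), with the open fingers at (270,100) and (370,200). I'll let it settle before descending.

Emit:
move_arm:
  steps:
    - {"dx": 0,"dy": 0,"dz": 0,"spin": 0}
    - {"dx": 0,"dy": 0,"dz": 0,"spin": 0}
    - {"dx": 0,"dy": 0,"dz": 0,"spin": 0}

```text
time: 2.85
ee_pos: [0.5275, 0.3084, 0.1335]
ee_rot: [179.7, -0.2, 78.7]
force: [-0.2, 0.5, -0.2]
width: 1.002
```

```bash
python3 -c "
from h import *
to((.5257,.3068),.051,78.77)"
```

```text
t 2.85 pos [0.5275 0.3084 0.1335] st [-60.6 232.9] rot [ 1.7974e+02 -1.5000e-01  7.8740e+01] F [-0.2  0.5 -0.2] w 1.002
  dx -0.0019 dy -0.0014 dz 0.0825 spin -0.0006
```

Emit:
move_arm:
  steps:
    - {"dz": 0.02}
    - {"dz": 0.04}
    - {"dz": 0.055}
    - {"dz": 0.067}
    - {"dz": 0.075}
    - {"dz": 0.079}
    - {"dz": 0.079}
    - {"dz": 0.079}

```text
validation failed for argument at $.st...
```

```bash
python3 -c "
from h import *
to((.5257,.3068),.051,78.77)"
```

```text
t 2.85 pos [0.5275 0.3084 0.1335] st [-60.6 232.9] rot [ 1.7974e+02 -1.5000e-01  7.8740e+01] F [-0.2  0.5 -0.2] w 1.002
  dx -0.0019 dy -0.0014 dz 0.0825 spin -0.0006
```

All four fields are required.

Emit:
move_arm:
  steps:
    - {"dx": 0,"dy": 0,"dz": 0.02,"spin": 0}
    - {"dx": 0,"dy": 0,"dz": 0.04,"spin": 0}
    - {"dx": 0,"dy": 0,"dz": 0.055,"spin": 0}
    - {"dx": 0,"dy": 0,"dz": 0.067,"spin": 0}
    - {"dx": 0,"dy": 0,"dz": 0.075,"spin": 0}
    - {"dx": 0,"dy": 0,"dz": 0.079,"spin": 0}
    - {"dx": 0,"dy": 0,"dz": 0.079,"spin": 0}
    - {"dx": 0,"dy": 0,"dz": 0.079,"spin": 0}

```text
time: 3.65
ee_pos: [0.526, 0.3083, 0.052]
ee_rot: [179.9, -0.0, 78.8]
force: [0.9, -0.3, -0.9]
width: 0.999
```

```bash
python3 -c "
from h import *
to((.5257,.3068),.051,78.77)"
```

```text
t 3.65 pos [0.526  0.3083 0.052 ] st [-62.  232.5] rot [ 1.7994e+02 -3.0000e-02  7.8770e+01] F [ 0.9 -0.3 -0.9] w 0.999
  dx -0.0016 dy -0.0000 dz 0.0010 spin 0.0000
```

Centred to 2 mm. Closing the gripper.

Emit:
move_arm:
  steps:
    - {"dx": -0.0015,"dy": 0,"dz": 0,"spin": 0}
    - {"dx": -0.0015,"dy": 0,"dz": 0,"spin": 0}
    - {"dx": -0.0015,"dy": 0,"dz": 0,"spin": 0}
    - {"dx": -0.0015,"dy": 0,"dz": 0,"spin": 0}
    - {"dx": -0.0015,"dy": 0,"dz": 0,"spin": 0}
    - {"dx": -0.0015,"dy": 0,"dz": 0,"spin": 0}
    - {"dx": -0.0015,"dy": 0,"dz": 0,"spin": 0}
    - {"dx": -0.0015,"dy": 0,"dz": 0,"spin": 0}
  gripper: 0.4

```text
time: 4.45
ee_pos: [0.5262, 0.3069, 0.0527]
ee_rot: [179.9, -0.1, 78.8]
force: [0.9, -2.0, 6.4]
width: 0.736
```

```bash
python3 -c "
from h import *
to((.5257,.3068),.12,78.77)"
```

```text
t 4.45 pos [0.5262 0.3069 0.0527] st [-61.5 231.1] rot [ 1.7989e+02 -5.0000e-02  7.8770e+01] F [ 0.9 -2.   6.4] w 0.736
  dx -0.0002 dy -0.0005 dz -0.0673 spin -0.0000
```

Emit:
move_arm:
  steps:
    - {"dx": 0,"dy": 0,"dz": -0.02,"spin": 0}
    - {"dx": 0,"dy": 0,"dz": -0.05,"spin": 0}
    - {"dx": -0.03,"dy": 0.011,"dz": -0.05,"spin": 0}
    - {"dx": -0.07,"dy": 0.026,"dz": -0.05,"spin": 0}
    - {"dx": -0.11,"dy": 0.041,"dz": -0.05,"spin": 0}
    - {"dx": -0.145,"dy": 0.055,"dz": -0.05,"spin": 0}
    - {"dx": -0.168,"dy": 0.064,"dz": -0.05,"spin": 0}
    - {"dx": -0.178,"dy": 0.067,"dz": -0.05,"spin": 0}
    - {"dx": -0.181,"dy": 0.0675,"dz": -0.05,"spin": 0}
    - {"dx": -0.181,"dy": 0.0675,"dz": -0.05,"spin": 0}
    - {"dx": -0.181,"dy": 0.0675,"dz": -0.05,"spin": 0}

```text
time: 5.55
ee_pos: [0.5557, 0.1172, 0.1011]
ee_rot: [-180.0, -0.0, 78.8]
force: [0.2, 0.4, -3.0]
width: 0.74
```

```bash
python3 - <<'E'
from h import *
to(st(6,50),.062,78.77)
im,d=snapshot("scene"); u,v=proj("scene",(*st(20,0),.05)).astype(int); print(u,v)
cv2.imwrite("pics/g2.png",cv2.resize(im[v-75:v+60,u-90:u+90,::-1],None,fx=4,fy=4,interpolation=cv2.INTER_CUBIC))
E
```

```text
t 5.55 pos [0.5557 0.1172 0.1011] st [ 4.4 50.8] rot [-1.7996e+02 -2.0000e-02  7.8840e+01] F [ 0.2  0.4 -3. ] w 0.74
  dx -0.0008 dy 0.0016 dz 0.0391 spin 0.0013
242 219
```

View pics/g2.png

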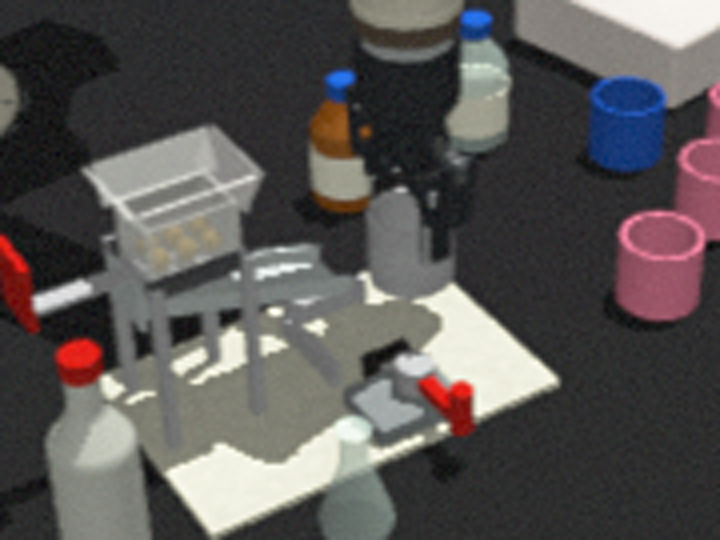

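The jar (crop 410,245) hangs upright in the fingers, in front of the chute lip (360,295). Lowering it to just touch the plate.

Emit:
move_arm:
  steps:
    - {"dx": 0,"dy": 0.0015,"dz": 0.015,"spin": 0}
    - {"dx": 0,"dy": 0.0015,"dz": 0.027,"spin": 0}
    - {"dx": 0,"dy": 0.0015,"dz": 0.034,"spin": 0}
    - {"dx": 0,"dy": 0.0015,"dz": 0.038,"spin": 0}
    - {"dx": 0,"dy": 0.0015,"dz": 0.04,"spin": 0}
    - {"dx": 0,"dy": 0.0015,"dz": 0.04,"spin": 0}
    - {"dx": 0,"dy": 0.0015,"dz": 0.04,"spin": 0}

```text
time: 6.3
ee_pos: [0.5581, 0.1157, 0.0617]
ee_rot: [179.9, -0.0, 78.8]
force: [-0.1, 0.7, -3.1]
width: 0.742
```

```bash
python3 -c "
from h import *
to(st(6,0),.0615,78.77)"
```

```text
t 6.3 pos [0.5581 0.1157 0.0617] st [ 7.1 49.8] rot [ 1.7993e+02 -1.0000e-02  7.8770e+01] F [-0.1  0.7 -3.1] w 0.742
  dx -0.0498 dy -0.0011 dz 0.0002 spin -0.0000
```

Emit:
move_arm:
  steps:
    - {"dx": -0.008,"dy": -0.001,"dz": 0.0005,"spin": 0}
    - {"dx": -0.018,"dy": -0.001,"dz": 0.0005,"spin": 0}
    - {"dx": -0.028,"dy": -0.001,"dz": 0.0005,"spin": 0}
    - {"dx": -0.037,"dy": -0.001,"dz": 0.0005,"spin": 0}
    - {"dx": -0.042,"dy": -0.001,"dz": 0.0005,"spin": 0}
    - {"dx": -0.045,"dy": -0.001,"dz": 0.0005,"spin": 0}
    - {"dx": -0.045,"dy": -0.001,"dz": 0.0005,"spin": 0}
    - {"dx": -0.045,"dy": -0.001,"dz": 0.0005,"spin": 0}

```text
time: 7.1
ee_pos: [0.5479, 0.0719, 0.0608]
ee_rot: [180.0, -0.0, 78.8]
force: [0.4, 0.2, -4.0]
width: 0.738
```

Emit:
move_arm:
  steps:
    - {"dx": -0.001,"dy": 0,"dz": 0,"spin": 0}
    - {"dx": -0.002,"dy": 0,"dz": 0,"spin": 0}
    - {"dx": -0.003,"dy": 0,"dz": 0,"spin": 0}
    - {"dx": -0.004,"dy": 0,"dz": 0,"spin": 0}
    - {"dx": -0.004,"dy": 0,"dz": 0,"spin": 0}
    - {"dx": -0.004,"dy": 0,"dz": 0,"spin": 0}

```text
time: 7.7
ee_pos: [0.5471, 0.0678, 0.0608]
ee_rot: [-180.0, -0.0, 78.8]
force: [0.4, 0.5, -3.0]
width: 0.74
```

```bash
python3 -c "
from h import *
to(st(6,0),.0615,78.77)"
```

```text
t 7.7 pos [0.5471 0.0678 0.0608] st [5.6 0.7] rot [-180.     -0.     78.77] F [ 0.4  0.5 -3. ] w 0.74
  dx -0.0007 dy 0.0004 dz -0.0007 spin -0.0001
```

Emit:
move_arm:
  steps:
    - {"dx": -0.001,"dy": 0,"dz": 0,"spin": 0}
    - {"dx": -0.002,"dy": 0,"dz": 0,"spin": 0}
    - {"dx": -0.003,"dy": 0,"dz": 0,"spin": 0}
    - {"dx": -0.003,"dy": 0,"dz": 0,"spin": 0}

```text
time: 8.1
ee_pos: [0.5466, 0.0649, 0.0608]
ee_rot: [180.0, -0.0, 78.8]
force: [0.8, 0.5, -2.5]
width: 0.737
```

```bash
python3 -c "
from h import *
to(st(6,0),.0615,78.77)"
```

```text
t 8.1 pos [0.5466 0.0649 0.0608] st [ 5.6 -2.2] rot [ 1.800e+02 -2.000e-02  7.876e+01] F [ 0.8  0.5 -2.5] w 0.737
  dx 0.0022 dy 0.0004 dz -0.0007 spin -0.0002
```

Emit:
move_arm:
  steps:
    - {"dx": -0.001,"dy": 0,"dz": 0,"spin": 0}
    - {"dx": -0.002,"dy": 0,"dz": 0,"spin": 0}
    - {"dx": -0.002,"dy": 0,"dz": 0,"spin": 0}

```text
time: 8.4
ee_pos: [0.5465, 0.0641, 0.0613]
ee_rot: [180.0, -0.1, 78.7]
force: [0.8, 6.5, -0.7]
width: 0.739
```

Emit:
move_arm:
  steps:
    - {"dx": -0.001,"dy": 0,"dz": 0,"spin": 0}
    - {"dx": -0.0015,"dy": 0,"dz": 0,"spin": 0}
    - {"dx": -0.0015,"dy": 0,"dz": 0,"spin": 0}

```text
time: 8.7
ee_pos: [0.5464, 0.0636, 0.0615]
ee_rot: [180.0, -0.3, 78.7]
force: [1.1, 10.2, 0.4]
width: 0.738
```

```bash
python3 -c "
from h import *
to(st(6,0),.0615,78.77)"
```

```text
t 8.7 pos [0.5464 0.0636 0.0615] st [ 5.7 -3.5] rot [179.96  -0.25  78.71] F [ 1.1 10.2  0.4] w 0.738
  dx 0.0035 dy 0.0003 dz 0.0000 spin -0.0010
```

The jar meets the back stop (10 N). Next I relax the push, settle it on the plate and release.

Emit:
move_arm:
  steps:
    - {"dx": 0.002,"dy": 0,"dz": 0,"spin": 0}
    - {"dx": 0.002,"dy": 0,"dz": 0.001,"spin": 0}
    - {"dx": 0.002,"dy": 0,"dz": 0.0015,"spin": 0}
    - {"dx": 0.002,"dy": 0,"dz": 0.0015,"spin": 0}

```text
time: 9.1
ee_pos: [0.5466, 0.0647, 0.0607]
ee_rot: [-180.0, -0.1, 78.8]
force: [-3.6, 7.4, 8.0]
width: 0.739
```

Emit:
move_arm:
  steps:
    - {"dx": 0,"dy": 0,"dz": 0,"spin": 0}
    - {"dx": 0,"dy": 0,"dz": 0,"spin": 0}
    - {"dx": 0,"dy": 0,"dz": 0,"spin": 0}
    - {"dx": 0,"dy": 0,"dz": 0,"spin": 0}
    - {"dx": 0,"dy": 0,"dz": 0,"spin": 0}
  gripper: 1

```text
time: 9.6
ee_pos: [0.5463, 0.0632, 0.0592]
ee_rot: [-180.0, 0.0, 78.8]
force: [-0.6, -0.6, -0.2]
width: 1.0
```

```bash
python3 -c "
from h import *
to(st(6,0),.13,78.77)"
```

```text
t 9.6 pos [0.5463 0.0632 0.0592] st [ 5.6 -4. ] rot [-1.800e+02  1.000e-02  7.876e+01] F [-0.6 -0.6 -0.2] w 1.0
  dx 0.0040 dy 0.0004 dz -0.0708 spin -0.0002
```

Emit:
move_arm:
  steps:
    - {"dx": 0,"dy": 0,"dz": -0.02,"spin": 0}
    - {"dx": 0,"dy": 0,"dz": -0.05,"spin": 0}
    - {"dx": 0,"dy": 0,"dz": -0.085,"spin": 0}
    - {"dx": 0,"dy": 0,"dz": -0.1,"spin": 0}
    - {"dx": 0,"dy": 0.03,"dz": -0.1,"spin": 0}
    - {"dx": -0.01,"dy": 0.07,"dz": -0.1,"spin": 0}
    - {"dx": -0.02,"dy": 0.11,"dz": -0.1,"spin": 0}
    - {"dx": -0.026,"dy": 0.135,"dz": -0.1,"spin": 0}
    - {"dx": -0.026,"dy": 0.144,"dz": -0.1,"spin": 0}
    - {"dx": -0.026,"dy": 0.144,"dz": -0.1,"spin": 0}
    - {"dx": -0.026,"dy": 0.144,"dz": -0.1,"spin": 0}

```text
time: 10.7
ee_pos: [0.6813, 0.0106, 0.1585]
ee_rot: [-179.9, -0.0, 78.8]
force: [-0.4, -0.1, 0.1]
width: 1.0
```

```bash
python3 - <<'E'
from h import *
to(st(150,-32),.07,78.77)
im,d=snapshot("top"); u,v=proj("top",(*st(40,0),.05)).astype(int)
cv2.imwrite("pics/g3.png",cv2.resize(im[v-60:v+60,u-80:u+80,::-1],None,fx=5,fy=5,interpolation=cv2.INTER_CUBIC))
P=cloud("top",d); q=P[(d>0)&(P[...,2]>.058)&(P[...,2]<.071)]
s=np.array([inv(p) for p in q]); q2=s[(abs(s[:,0])<45)&(s[:,1]>-12)&(s[:,1]<45)]; print(len(q2),q2.min(0),q2.max(0))
A=np.c_[2*q2,np.ones(len(q2))]; r=np.linalg.lstsq(A,(q2**2).sum(1),rcond=None)[0]; print("lsq",r[:2],np.sqrt(r[2]+r[:2]@r[:2]))
E
```

```text
t 10.7 pos [0.6813 0.0106 0.1585] st [148.4 -29.2] rot [-1.7989e+02 -1.0000e-02  7.8800e+01] F [-0.4 -0.1  0.1] w 1.0
  dx -0.0028 dy 0.0016 dz 0.0885 spin 0.0005
40 [-20.71304383  14.51911774] [30.21801294 30.65079919]
lsq [4.93416118 1.73511467] 27.50067285322567
```

View pics/g3.png

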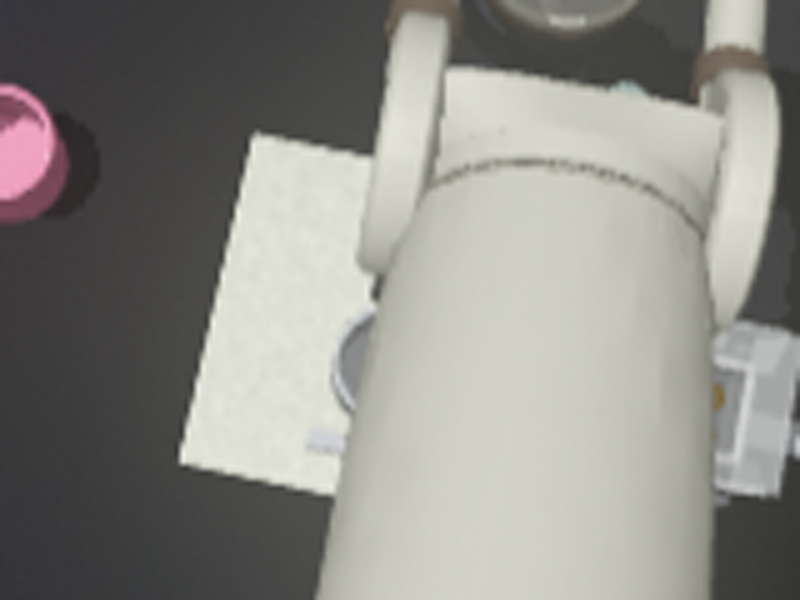

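The jar rim (left arc at crop 340,370) sits in the dock, and its front edge at y=+30.6 puts the centre near y=-1, right back. The arm hides the rest. Now I close the gripper and go down behind the knob.

Emit:
move_arm:
  steps:
    - {"dx": -0.002,"dy": 0.001,"dz": 0,"spin": 0}
    - {"dx": -0.002,"dy": 0.001,"dz": 0,"spin": 0}
    - {"dx": -0.002,"dy": 0.001,"dz": 0.01,"spin": 0}
    - {"dx": -0.002,"dy": 0.001,"dz": 0.03,"spin": 0}
    - {"dx": -0.002,"dy": 0.001,"dz": 0.055,"spin": 0}
    - {"dx": -0.002,"dy": 0.001,"dz": 0.075,"spin": 0}
    - {"dx": -0.002,"dy": 0.001,"dz": 0.085,"spin": 0}
    - {"dx": -0.002,"dy": 0.001,"dz": 0.089,"spin": 0}
    - {"dx": -0.002,"dy": 0.001,"dz": 0.089,"spin": 0}
    - {"dx": -0.002,"dy": 0.001,"dz": 0.089,"spin": 0}
  gripper: 0

```text
time: 11.75
ee_pos: [0.6839, 0.0076, 0.0716]
ee_rot: [179.9, -0.0, 78.8]
force: [0.1, 0.6, -0.0]
width: -0.003
```

```bash
python3 - <<'E'
from h import *
to(st(148,-12),.07,78.77)
im,d=snapshot("scene"); u,v=proj("scene",(*st(130,-10),.05)).astype(int)
cv2.imwrite("pics/g4.png",cv2.resize(im[v-70:v+50,u-80:u+80,::-1],None,fx=5,fy=5,interpolation=cv2.INTER_CUBIC))
E
```

```text
t 11.75 pos [0.6839 0.0076 0.0716] st [151.5 -31.7] rot [179.88  -0.    78.77] F [ 0.1  0.6 -0. ] w -0.003
  dx 0.0197 dy -0.0035 dz 0.0016 spin 0.0001
```

View pics/g4.png

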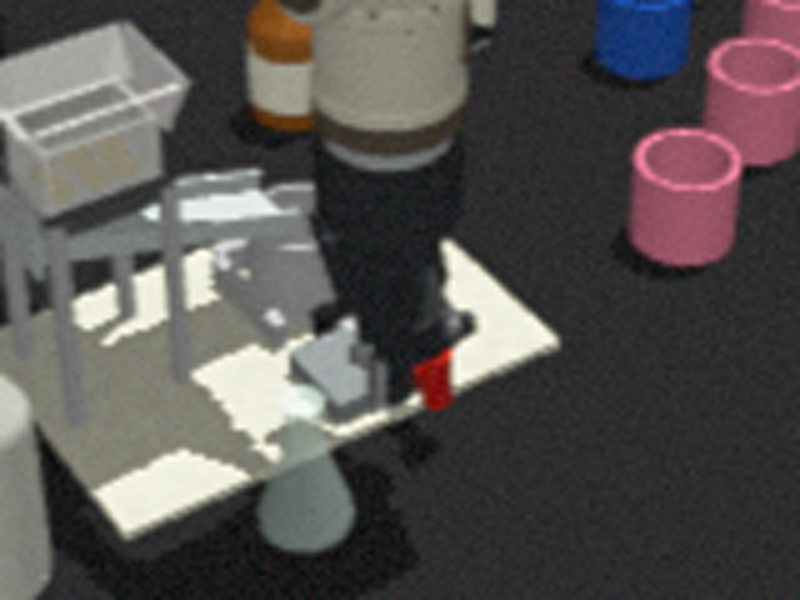

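The fingers (crop 390,385) are just behind the red knob (435,380) and clear of the flask (305,470). Pushing along the arc.

Emit:
move_arm:
  steps:
    - {"dx": 0.008,"dy": -0.001,"dz": 0,"spin": 0}
    - {"dx": 0.016,"dy": -0.001,"dz": 0,"spin": 0}
    - {"dx": 0.024,"dy": 0,"dz": 0,"spin": 0}
    - {"dx": 0.032,"dy": 0,"dz": 0,"spin": 0}
    - {"dx": 0.039,"dy": 0,"dz": 0,"spin": 0}
    - {"dx": 0.045,"dy": -0.001,"dz": 0,"spin": 0}
    - {"dx": 0.05,"dy": -0.002,"dz": 0,"spin": 0}

```text
time: 12.5
ee_pos: [0.6908, 0.0581, 0.07]
ee_rot: [180.0, -0.0, 78.8]
force: [0.0, -1.8, -1.1]
width: 0.004
```

```bash
python3 - <<'E'
from h import *
to(st(145,28),.07,78.77)
E
```

```text
t 12.5 pos [0.6908 0.0581 0.07  ] st [148.5  19.2] rot [ 1.7999e+02 -3.0000e-02  7.8780e+01] F [ 0.  -1.8 -1.1] w 0.004
  dx 0.0088 dy -0.0035 dz 0.0000 spin 0.0003
```

Emit:
move_arm:
  steps:
    - {"dx": 0.006,"dy": -0.003,"dz": 0,"spin": 0}
    - {"dx": 0.012,"dy": -0.007,"dz": 0,"spin": 0}
    - {"dx": 0.018,"dy": -0.012,"dz": 0,"spin": 0}
    - {"dx": 0.023,"dy": -0.018,"dz": 0,"spin": 0}
    - {"dx": 0.027,"dy": -0.024,"dz": 0,"spin": 0}
    - {"dx": 0.031,"dy": -0.03,"dz": 0,"spin": 0}
    - {"dx": 0.033,"dy": -0.034,"dz": 0,"spin": 0}

```text
time: 13.2
ee_pos: [0.6636, 0.0965, 0.0704]
ee_rot: [180.0, 0.0, 78.8]
force: [2.5, -1.6, -0.6]
width: 0.001
```

```bash
python3 - <<'E'
from h import *
to(st(112,54),.07,78.77)
im,d=snapshot("scene"); u,v=proj("scene",(*st(100,20),.05)).astype(int)
cv2.imwrite("pics/g5.png",cv2.resize(im[v-70:v+50,u-80:u+80,::-1],None,fx=5,fy=5,interpolation=cv2.INTER_CUBIC))
E
```

```text
t 13.2 pos [0.6636 0.0965 0.0704] st [114.2  51.5] rot [1.7996e+02 2.0000e-02 7.8790e+01] F [ 2.5 -1.6 -0.6] w 0.001
  dx 0.0025 dy -0.0022 dz 0.0004 spin 0.0004
```

View pics/g5.png

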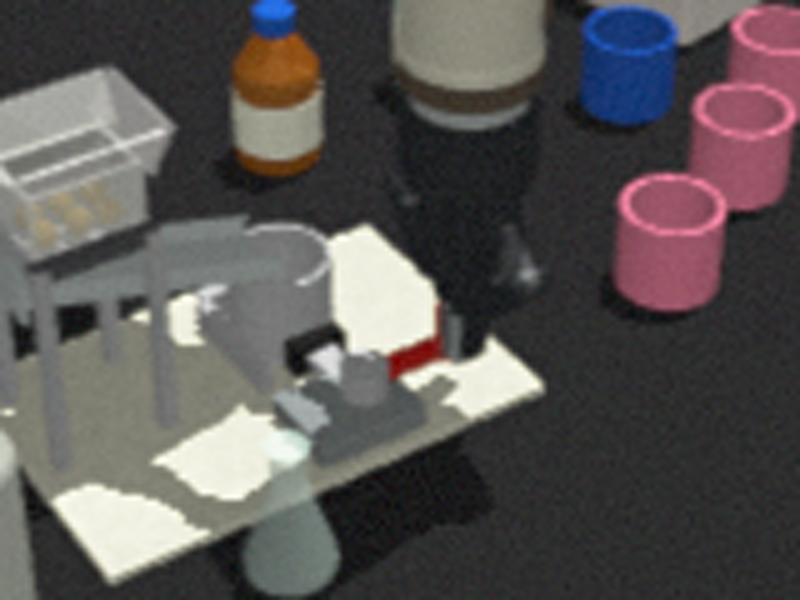

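The lever bar (crop 415,355) now points to station +y, and the jar stands upright under the chute (285,300). I'll push a little further to feel for the end stop.

Emit:
move_arm:
  steps:
    - {"dx": 0.002,"dy": -0.003,"dz": 0,"spin": 0}
    - {"dx": 0.002,"dy": -0.005,"dz": 0,"spin": 0}
    - {"dx": 0.002,"dy": -0.005,"dz": 0,"spin": 0}

```text
time: 13.55
ee_pos: [0.6607, 0.0985, 0.0709]
ee_rot: [179.8, -0.0, 78.7]
force: [5.7, -2.1, -2.2]
width: 0.002
```

```bash
python3 - <<'E'
from h import *
to(st(112,54),.07,78.77)
E
```

```text
t 13.55 pos [0.6607 0.0985 0.0709] st [111.  53.] rot [ 1.7978e+02 -1.0000e-02  7.8740e+01] F [ 5.7 -2.1 -2.2] w 0.002
  dx 0.0010 dy 0.0010 dz 0.0009 spin -0.0005
```

Emit:
move_arm:
  steps:
    - {"dx": 0,"dy": 0.015,"dz": 0,"spin": 0}
    - {"dx": 0,"dy": 0.03,"dz": 0,"spin": 0}
    - {"dx": 0,"dy": 0.035,"dz": -0.04,"spin": 0}
    - {"dx": 0,"dy": 0.035,"dz": -0.09,"spin": 0}
    - {"dx": 0,"dy": 0.035,"dz": -0.14,"spin": 0}
    - {"dx": 0,"dy": 0.035,"dz": -0.18,"spin": 0}
    - {"dx": 0,"dy": 0.035,"dz": -0.2,"spin": 0}
    - {"dx": -0.03,"dy": 0.02,"dz": -0.2,"spin": 0}
    - {"dx": -0.07,"dy": 0.0,"dz": -0.2,"spin": 0}
    - {"dx": -0.11,"dy": -0.025,"dz": -0.2,"spin": 0}
    - {"dx": -0.15,"dy": -0.05,"dz": -0.2,"spin": 0}
    - {"dx": -0.19,"dy": -0.075,"dz": -0.2,"spin": 0}

```text
time: 14.75
ee_pos: [0.5469, -0.0733, 0.27]
ee_rot: [-179.9, -0.0, 78.8]
force: [0.9, -1.3, -0.2]
width: -0.0
```

Emit:
move_arm:
  steps:
    - {"dx": -0.035,"dy": -0.018,"dz": 0,"spin": 0}
    - {"dx": -0.06,"dy": -0.028,"dz": 0,"spin": 0}
    - {"dx": -0.07,"dy": -0.032,"dz": 0,"spin": 0}
    - {"dx": -0.07,"dy": -0.032,"dz": 0,"spin": 0}
    - {"dx": -0.07,"dy": -0.032,"dz": 0,"spin": 0}
    - {"dx": -0.07,"dy": -0.032,"dz": 0,"spin": 0}

```text
time: 15.35
ee_pos: [0.5044, -0.134, 0.2702]
ee_rot: [-180.0, -0.0, 78.9]
force: [0.5, -0.4, -0.9]
width: -0.001
```

```bash
python3 - <<'E'
from h import *
to(st(0,-210),.175,78.77)
im,d=snapshot("top"); u,v=proj("top",(*st(30,-60),.05)).astype(int)
cv2.imwrite("pics/g6.png",cv2.resize(im[v-60:v+60,u-80:u+80,::-1],None,fx=5,fy=5,interpolation=cv2.INTER_CUBIC))
P=cloud("top",d); q=P[(d>0)&(P[...,2]>.058)&(P[...,2]<.071)]
s=np.array([inv(p) for p in q]); q2=s[(abs(s[:,0])<38)&(s[:,1]>-12)&(s[:,1]<45)]; print(len(q2),q2.min(0),q2.max(0))
A=np.c_[2*q2,np.ones(len(q2))]; r=np.linalg.lstsq(A,(q2**2).sum(1),rcond=None)[0]; print("lsq",r[:2],np.sqrt(r[2]+r[:2]@r[:2]))
hsv=cv2.cvtColor(im,cv2.COLOR_RGB2HSV); red=((hsv[...,0]<8)|(hsv[...,0]>172))&(hsv[...,1]>130)&(d>0)
s=np.array([[*inv(p),p[2]*1000] for p in P[red]])
for b in ((60,160,-30,90),(-40,40,-300,-200)):
    k=s[(s[:,0]>b[0])&(s[:,0]<b[1])&(s[:,1]>b[2])&(s[:,1]<b[3])&(s[:,2]>20)]
    if len(k): t=k[k[:,2]>k[:,2].max()-10]; print(len(k),t.mean(0),t.min(0),t.max(0))
E
```

```text
t 15.35 pos [ 0.5044 -0.134   0.2702] st [   3.  -205.6] rot [-1.7999e+02 -4.0000e-02  7.8850e+01] F [ 0.5 -0.4 -0.9] w -0.001
  dx -0.0044 dy -0.0030 dz 0.0952 spin 0.0015
74 [-32.69738624 -11.21947431] [30.27122358 30.10480418]
lsq [-1.01622786 -1.31353563] 29.902903617274262
88 [92.35832466 57.45543407 62.41761186] [84.0103263  49.79267759 59.010087  ] [99.82559832 64.5842197  67.43781939]
```

View pics/g6.png

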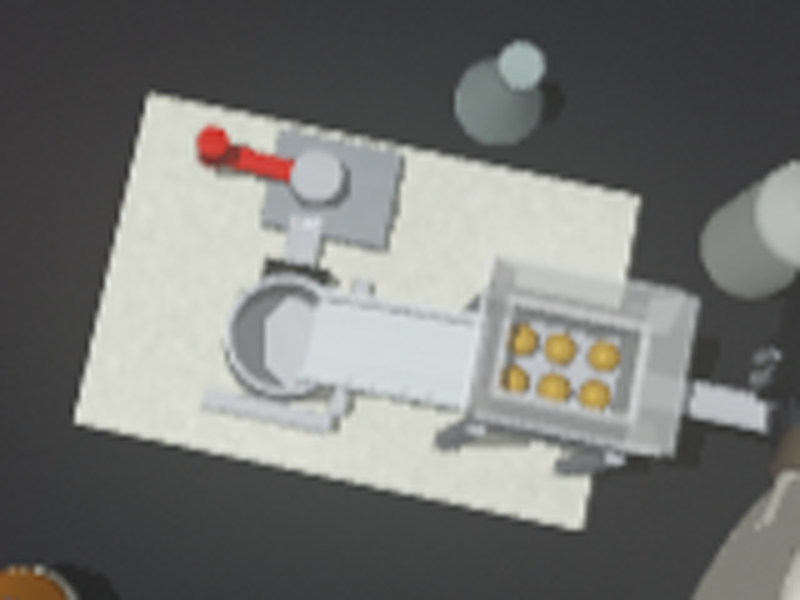

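The lever is clamped: the knob at crop (213,147) measures station (92, 57), against (90, 58) ideal. The jar is against rail and stop at centre (-1.0, -1.3), and all six balls are still in the hopper at about (560,365). Next: down between hopper and paddle.

Emit:
move_arm:
  steps:
    - {"dx": -0.005,"dy": -0.003,"dz": 0,"spin": 0}
    - {"dx": -0.005,"dy": -0.003,"dz": 0.02,"spin": 0}
    - {"dx": -0.005,"dy": -0.003,"dz": 0.045,"spin": 0}
    - {"dx": -0.005,"dy": -0.003,"dz": 0.07,"spin": 0}
    - {"dx": -0.005,"dy": -0.003,"dz": 0.085,"spin": 0}
    - {"dx": -0.005,"dy": -0.003,"dz": 0.092,"spin": 0}
    - {"dx": -0.005,"dy": -0.003,"dz": 0.093,"spin": 0}
    - {"dx": -0.005,"dy": -0.003,"dz": 0.093,"spin": 0}

```text
time: 16.2
ee_pos: [0.5003, -0.1396, 0.178]
ee_rot: [179.9, 0.0, 78.8]
force: [0.3, 0.4, 0.3]
width: 0.001
```

```bash
python3 - <<'E'
from h import *
to(st(0,-232),.177,78.77)
E
```

```text
t 16.2 pos [ 0.5003 -0.1396  0.178 ] st [ 1.000e-01 -2.118e+02] rot [1.7994e+02 2.0000e-02 7.8780e+01] F [0.3 0.4 0.3] w 0.001
  dx -0.0202 dy -0.0001 dz 0.0010 spin 0.0003
```

Emit:
move_arm:
  steps:
    - {"dx": -0.01,"dy": 0,"dz": 0,"spin": 0}
    - {"dx": -0.018,"dy": 0,"dz": 0,"spin": 0}
    - {"dx": -0.026,"dy": 0,"dz": 0,"spin": 0}
    - {"dx": -0.034,"dy": 0,"dz": 0,"spin": 0}
    - {"dx": -0.042,"dy": 0,"dz": 0,"spin": 0}
    - {"dx": -0.05,"dy": 0,"dz": 0,"spin": 0}
    - {"dx": -0.058,"dy": 0,"dz": 0,"spin": 0}
    - {"dx": -0.066,"dy": 0,"dz": 0,"spin": 0}
    - {"dx": -0.073,"dy": 0,"dz": 0,"spin": 0}
    - {"dx": -0.078,"dy": 0,"dz": 0,"spin": 0}
    - {"dx": -0.08,"dy": 0,"dz": 0,"spin": 0}
    - {"dx": -0.08,"dy": 0,"dz": 0,"spin": 0}

```text
time: 17.4
ee_pos: [0.4839, -0.2183, 0.1771]
ee_rot: [-180.0, 0.0, 78.8]
force: [-0.9, 0.4, -0.6]
width: 0.002
```

Emit:
move_arm:
  steps:
    - {"dx": -0.002,"dy": 0,"dz": 0,"spin": 0}
    - {"dx": -0.004,"dy": 0,"dz": 0,"spin": 0}
    - {"dx": -0.004,"dy": 0,"dz": 0,"spin": 0}

```text
time: 17.7
ee_pos: [0.4836, -0.2196, 0.177]
ee_rot: [-179.9, -0.3, 78.8]
force: [1.2, 8.8, 2.2]
width: -0.001
```

```bash
python3 - <<'E'
from h import *
to(st(0,-297),.177,78.77)
E
```

```text
t 17.7 pos [ 0.4836 -0.2196  0.177 ] st [  -0.8 -293.6] rot [-179.93   -0.27   78.79] F [1.2 8.8 2.2] w -0.001
  dx -0.0034 dy 0.0008 dz 0.0000 spin 0.0004
```

It's at the open end stop (8.8 N). I back off and wait for the balls.

Emit:
move_arm:
  steps:
    - {"dx": 0.006,"dy": 0,"dz": 0,"spin": 0}
    - {"dx": 0.015,"dy": 0,"dz": 0,"spin": 0}
    - {"dx": 0.025,"dy": 0,"dz": 0,"spin": 0}
    - {"dx": 0.025,"dy": 0,"dz": -0.03,"spin": 0}
    - {"dx": 0.025,"dy": 0,"dz": -0.06,"spin": 0}
    - {"dx": 0.025,"dy": 0,"dz": -0.085,"spin": 0}
    - {"dx": 0.025,"dy": 0,"dz": -0.095,"spin": 0}
    - {"dx": 0.025,"dy": 0,"dz": -0.095,"spin": 0}
    - {"dx": 0.025,"dy": 0,"dz": -0.095,"spin": 0}
    - {"dx": 0.025,"dy": 0,"dz": -0.095,"spin": 0}

```text
time: 18.7
ee_pos: [0.4876, -0.1967, 0.2703]
ee_rot: [-179.8, -0.1, 78.8]
force: [-0.7, -0.4, -1.0]
width: 0.0
```

```bash
python3 - <<'E'
from h import *
to(st(0,-345),.27,78.77)
im,d=snapshot("top"); u,v=proj("top",(*st(30,-60),.05)).astype(int)
cv2.imwrite("pics/g7.png",cv2.resize(im[v-60:v+60,u-80:u+80,::-1],None,fx=5,fy=5,interpolation=cv2.INTER_CUBIC))
E
```

```text
t 18.7 pos [ 0.4876 -0.1967  0.2703] st [  -1.2 -270.4] rot [-1.7983e+02 -7.0000e-02  7.8770e+01] F [-0.7 -0.4 -1. ] w 0.0
  dx -0.0746 dy 0.0012 dz 0.0003 spin -0.0000
```

View pics/g7.png

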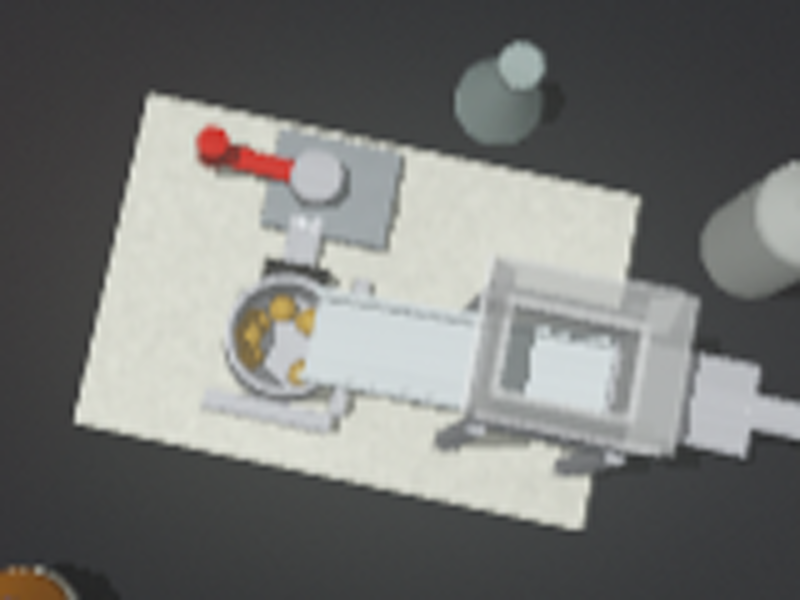

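The hopper and chute are empty and the balls are in the jar (crop 270,340; five visible, the sixth presumably under the lip). Now over the paddle to its outer side, to close the shutter.

Emit:
move_arm:
  steps:
    - {"dx": -0.035,"dy": 0.001,"dz": 0,"spin": 0}
    - {"dx": -0.06,"dy": 0.001,"dz": 0,"spin": 0}
    - {"dx": -0.073,"dy": 0.001,"dz": 0,"spin": 0}
    - {"dx": -0.074,"dy": 0.001,"dz": 0,"spin": 0}
    - {"dx": -0.074,"dy": 0.001,"dz": 0.02,"spin": 0}
    - {"dx": -0.074,"dy": 0.001,"dz": 0.05,"spin": 0}
    - {"dx": -0.074,"dy": 0.001,"dz": 0.075,"spin": 0}
    - {"dx": -0.074,"dy": 0.001,"dz": 0.09,"spin": 0}
    - {"dx": -0.074,"dy": 0.001,"dz": 0.095,"spin": 0}
    - {"dx": -0.074,"dy": 0.001,"dz": 0.095,"spin": 0}
    - {"dx": -0.074,"dy": 0.001,"dz": 0.095,"spin": 0}

```text
time: 19.85
ee_pos: [0.4757, -0.2705, 0.1787]
ee_rot: [179.9, 0.1, 78.8]
force: [-0.3, -0.1, 0.0]
width: 0.002
```

```bash
python3 - <<'E'
from h import *
to(st(0,-259),.177,78.77)
E
```

```text
t 19.85 pos [ 0.4757 -0.2705  0.1787] st [   1.4 -345. ] rot [1.7989e+02 6.0000e-02 7.8780e+01] F [-0.3 -0.1  0. ] w 0.002
  dx 0.0860 dy -0.0014 dz 0.0017 spin 0.0002
```

Emit:
move_arm:
  steps:
    - {"dx": 0.01,"dy": -0.001,"dz": 0,"spin": 0}
    - {"dx": 0.018,"dy": -0.001,"dz": 0,"spin": 0}
    - {"dx": 0.026,"dy": -0.001,"dz": 0,"spin": 0}
    - {"dx": 0.034,"dy": -0.001,"dz": 0,"spin": 0}
    - {"dx": 0.042,"dy": -0.001,"dz": 0,"spin": 0}
    - {"dx": 0.05,"dy": -0.001,"dz": 0,"spin": 0}
    - {"dx": 0.058,"dy": -0.001,"dz": 0,"spin": 0}
    - {"dx": 0.066,"dy": -0.001,"dz": 0,"spin": 0}
    - {"dx": 0.073,"dy": -0.001,"dz": 0,"spin": 0}
    - {"dx": 0.079,"dy": -0.001,"dz": 0,"spin": 0}
    - {"dx": 0.082,"dy": -0.001,"dz": 0,"spin": 0}
    - {"dx": 0.082,"dy": -0.001,"dz": 0,"spin": 0}

```text
time: 21.05
ee_pos: [0.4898, -0.1886, 0.177]
ee_rot: [-180.0, -0.1, 78.8]
force: [-0.7, 0.0, -0.2]
width: 0.001
```

Emit:
move_arm:
  steps:
    - {"dx": 0.002,"dy": 0,"dz": 0,"spin": 0}
    - {"dx": 0.004,"dy": 0,"dz": 0,"spin": 0}
    - {"dx": 0.004,"dy": 0,"dz": 0,"spin": 0}

```text
time: 21.35
ee_pos: [0.4903, -0.186, 0.177]
ee_rot: [-180.0, 0.1, 78.8]
force: [-1.4, -5.8, -1.4]
width: -0.002
```

```bash
python3 - <<'E'
from h import *
to(st(0,-259),.177,78.77)
E
```

```text
t 21.35 pos [ 0.4903 -0.186   0.177 ] st [  -0.7 -259.3] rot [-1.7996e+02  7.0000e-02  7.8770e+01] F [-1.4 -5.8 -1.4] w -0.002
  dx 0.0003 dy 0.0007 dz 0.0000 spin -0.0001
```

Emit:
move_arm:
  steps:
    - {"dx": 0.001,"dy": 0,"dz": 0,"spin": 0}
    - {"dx": 0.003,"dy": 0,"dz": 0,"spin": 0}
    - {"dx": 0.003,"dy": 0,"dz": 0,"spin": 0}

```text
time: 21.65
ee_pos: [0.4903, -0.1859, 0.1771]
ee_rot: [-180.0, 0.4, 78.8]
force: [-4.5, -15.0, -3.4]
width: -0.001
```

Emit:
move_arm:
  steps:
    - {"dx": -0.01,"dy": 0,"dz": 0,"spin": 0}
    - {"dx": -0.03,"dy": 0,"dz": 0,"spin": 0}
    - {"dx": -0.05,"dy": 0,"dz": -0.01,"spin": 0}
    - {"dx": -0.07,"dy": 0,"dz": -0.04,"spin": 0}
    - {"dx": -0.1,"dy": 0,"dz": -0.07,"spin": 0}
    - {"dx": -0.13,"dy": 0,"dz": -0.09,"spin": 0}
    - {"dx": -0.15,"dy": 0,"dz": -0.1,"spin": 0}
    - {"dx": -0.15,"dy": 0,"dz": -0.1,"spin": 0}
    - {"dx": -0.15,"dy": 0,"dz": -0.1,"spin": 0}
    - {"dx": -0.15,"dy": 0,"dz": -0.1,"spin": 0}

```text
time: 22.65
ee_pos: [0.462, -0.3282, 0.276]
ee_rot: [-179.9, -0.1, 78.8]
force: [0.3, 0.3, -0.3]
width: 0.0
```

```bash
python3 - <<'E'
from h import *
to(st(0,-259),.177,78.77)
im,d=snapshot("top"); z=np.load("top.npz")
cv2.imwrite("pics/g8.png",cv2.resize(im[120:300,120:400,::-1],(800,514),interpolation=cv2.INTER_CUBIC))
P=cloud("top",d); hsv=cv2.cvtColor(im,cv2.COLOR_RGB2HSV); red=((hsv[...,0]<8)|(hsv[...,0]>172))&(hsv[...,1]>130)&(d>0)
s=np.array([[*inv(p),p[2]*1000] for p in P[red]])
for b in ((60,160,-30,90),(-40,40,-320,-200)):
    k=s[(s[:,0]>b[0])&(s[:,0]<b[1])&(s[:,1]>b[2])&(s[:,1]<b[3])&(s[:,2]>20)]
    t=k[k[:,2]>k[:,2].max()-10]; print(len(k),t.mean(0).round(1),t.min(0).round(1),t.max(0).round(1))
print("paddle at start", inv((.4941,-.1719)))
P0=cloud("top",z["d"]); u=np.arange(512)[None]*800/512; v=np.arange(384)[:,None]*600/384
for n,b in dict(amber=(295,345,400,450),clear=(205,262,395,442),tall=(530,595,275,330),flask=(450,490,240,280)).items():
    m=(u>b[0])&(u<b[1])&(v>b[2])&(v<b[3]); print(n,[np.median(p[m&(p[...,2]>.02)&(dd>0)],0).round(4).tolist() for p,dd in((P0,z["d"]),(P,d))])
E
```

```text
t 22.65 pos [ 0.462  -0.3282  0.276 ] st [  -0.8 -404.3] rot [-1.799e+02 -1.300e-01  7.882e+01] F [ 0.3  0.3 -0.3] w 0.0
  dx 0.1453 dy 0.0009 dz 0.0990 spin 0.0009
86 [92.3 57.4 62.8] [85.  49.7 58.3] [99.6 64.6 67.5]
157 [ 1.000e-01 -2.448e+02  1.825e+02] [ -21.5 -249.3  176.9] [  22.6 -241.7  186.8]
paddle at start [   0.26641954 -244.73393516]
amber [[0.3917, 0.1964, 0.0819], [0.3918, 0.1964, 0.0819]]
clear [[0.4003, 0.3338, 0.0838], [0.4003, 0.3338, 0.0837]]
tall [[0.5928, -0.1848, 0.1174], [0.5925, -0.1848, 0.1174]]
flask [[0.6765, -0.0509, 0.0469], [0.6767, -0.0508, 0.0473]]
```

View pics/g8.png

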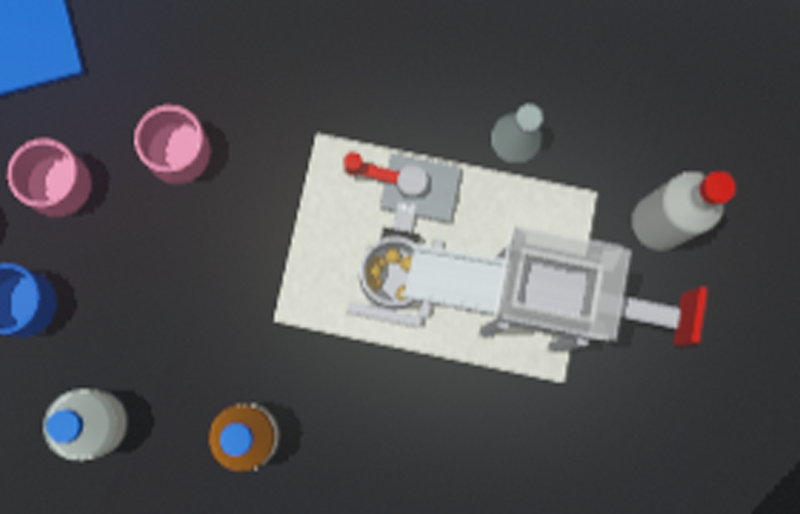

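The shutter is closed: the paddle at (692,315) measures y -244.8, against -244.7 at the start. The lever is clamped, the hopper is empty, no stray balls show, and the bystanders have not moved. Handing in.

```bash
python3 -c "
from cell import *
print(job_done())"
```

```text
the job is handed in; nothing more can be done
None
```

I put the plain steel jar into the dock against the back stop and flipped the clamp lever until it snapped over. Then I opened the shutter to its end stop so the balls ran out, pushed it closed, and handed the job in at about 23 s.

**Last checks:**
- **Jar:** its centre measured station (-1.0, -1.3) mm after clamping, in contact with rail and stop. I did not re-measure it after the balls ran in; the last picture shows it in the same place.
- **Lever:** the knob is at (92, 57) mm, against (90, 58) ideal, so it is fully over.
- **Shutter:** the paddle is at y = -244.8 mm, against -244.7 mm at the start. It pushed back with 15 N at the closed stop.
- **Balls:** the hopper and chute are empty and no strays are visible. Five balls can be seen in the jar. The sixth is hidden, presumably under the chute lip, and I could not see it directly.
- **Bottles and flask:** all within 0.5 mm of where they started.

No check failed. The stop was met about 2 mm farther back by the arm's reading than the camera fit suggested, which is within the calibration error.

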